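Fetch the specimen pot from behind the bottles for weighing

ROBOT

A 6-joint arm with a two-finger parallel gripper is mounted at the origin on the work surface. World frame = base frame: x ahead of the robot, y to its left, z up, the work surface at z = 0. Lengths are in mm, angles in rad, forces in N, time in s.
With the tool pointing down it reaches from about 425 to 1125 mm from the base axis. Payload 14.9 kg.
Tool frame: the origin (TCP) lies on the centre line of the jaws, within the pads' length; the fingertips stand 17 mm ahead of it and the grasp point (between the pads) lies 2 mm behind it; z points along the fingers, y is the line along which they close (so a half turn about z gives the same grasp; the last joint's range is limited). The gripper opens to 91 mm and grips with 3 to 60 N. Pads are 32 mm wide; open, the fingers measure 118 mm over their backs; the gripper's body (76 mm by 178 mm) begins 60 mm behind the grasp point.
Start: joints at [-1.276, 0.379, 1.734, -0, 1.028, -0.033], TCP at [225.369, -662.742, 230.932] pointing down, gripper open.
Joint ranges: [-2.77, 2.77], [-0.74, 2.19], [0, 2.66], [-1.06, 4.2], [0.31, 2.87], [-3.08, 3.08]. Speed limits (rad/s): [1.89, 1.89, 2.39, 3.14, 3.14, 3.14].

INTERFACE

Orientations are given as a unit quaternion [x, y, z, w].
In Python, from bench import bot, effector, solver, status, grab_frame, workorder gives the robot as it stands. Calls block until the motion is done:
- bot.move_to(position, orientation): joint-space move of the TCP to a pose.
- bot.servo_line(position, frame=None, v=150, until_force=None): straight line of the TCP; frame=None keeps the orientation; v is the mean speed in mm/s. With until_force (N) it stops when the force on the tool has changed by that much, and returns True; else False.
- bot.move_joints(angles): joint-space move.
- effector.ungrasp() and effector.gripper_close(): open the fingers fully, or close them until they stop; the grip force is fixed at half the most.
- bot.dwell(seconds).
- solver.solve_ik(position, orientation): joint angles nearest the present ones, or None.
- status.read_state(): the state.
- grab_frame(name): name is "scene" or "top" or "wrist"; returns a dict with "color" (384x512x3 uint8, red, green, blue), "depth" (384x512 float32, mm along the optical axis (not along the pixel's ray), 0 where there is no reading), "vfov" (degrees; the focal length in pixels is half the picture's height over the tangent of half this angle, whatever the lens; pixels are square), "cx", "cy" (the principal point, pixels), "R" (3x3) and "t" (3): a world point X has camera coordinates R X + t. Camera axes: x right, y down, z forward; pixel columns grow to the right and rows downward; lengths in mm; the calibration is good to about 2 mm. A picture is of the moment at which its call begins.
A pose or a line that the arm cannot do raises bot.PlanningError and nothing moves.
- workorder.hand_in(): hands the job in; it is judged then, once.
The state is a dict: "time_s": time; "joints": joint angles; "joint_vel": joint speeds; "joint_torque": joint torques, N m; "eef_pos": TCP position; "tcp_rot": TCP orientation; "contact_force": force on the tool from outside, world axes, zero at the start; "ft_torque": the same for the moment, N m; "grip_width": finger opening in mm; "gripper_force": force on a finger pad.
Only numpy, scipy, OpenCV 4.12 (cv2) and the standard library are available. Lean on these libraries where they do the work, as an engineer would, in place of code of your own. Each camera call takes 0.05 s, during which the arm holds its last target. There are 200 camera calls.

TASK

The small specimen pot stands hemmed in on the grey rack by two bottles and a jar: first move all three of those into the steel side tray, then set the pot in the middle of the balance pan, and only then put each of the three back on the very ring of the rack where it stood at the start. Keep everything upright, set things down rather than drop them, and leave the flask and the dishes where they are.

Things in the scene. Friction and masses are not known exactly. Their poses are not given: they have to be found in the camera images.
- bottle: Loose tall round amber bottle, 130 mm high: body 54 mm diameter up to 82 mm, sloping shoulder, narrow neck, black cap 34 mm diameter from 102 to 130 mm height; take it by the cap. About 0.2 to 0.4 kg. Origin: centre of the underside; z up. Starts upright on one of the three outer rings of the rack; which one changes.
- square_bottle: Loose white square bottle, 114 mm high: body 54 x 54 mm with sides along its x and y, up to 80 mm, then a short neck and a round grey cap 36 mm diameter from 86 to 114 mm height; take it by the cap. About 0.15 to 0.3 kg. Origin: centre of the underside; z up. Starts upright on one of the three outer rings of the rack; which one changes. Its final yaw does not matter.
- jar: Loose squat clear glass jar, 72 mm high: body 62 mm diameter up to 46 mm, plain metal screw lid 58 mm diameter from 50 to 72 mm height; take it by the lid. About 0.15 to 0.3 kg. Origin: centre of the underside; z up. Starts upright on one of the three outer rings of the rack; which one changes.
- pot: Loose little specimen pot, 43 mm high: clear body 42 to 44 mm diameter, white lid 48 mm diameter from 29 to 43 mm height. About 0.05 kg. Origin: centre of the underside; z up. Starts upright on the middle back ring of the rack, with one of the three taller things to each side and one in front of it.
- rack: Fixed grey plastic rack, a flat tray 200 mm (its x) by 260 mm (its y), rim 16 mm high and 5 mm thick, floor top 5 mm above the table. Four equal thin white rings (75 mm diameter) are printed on the floor. Origin: centre of the underside; ring centres in its own frame (x, y) in mm: pot ring (35, 0), outer rings (35, 80), (35, -80) and (-50, 0); its -x side faces roughly to the robot.
- side_tray: Fixed open steel tray, empty, 300 mm (its x) by 140 mm (its y), walls 20 mm high and 4 mm thick, floor top 4 mm above the table. Origin: centre of the underside. Stands to the left or right of the rack, the balance on the other side. Room for the three things in a row along its x.
- balance: Fixed white laboratory balance: housing 170 mm wide with its top 44 mm above the table (display panel at its -x side up to 49 mm), round flat steel pan 120 mm diameter whose top is 55 mm above the table. Origin: on the table directly below the pan's centre; the housing reaches 150 mm towards its -x and 85 mm towards its +x.
- flask: Loose conical glass flask, 76 mm diameter at the foot, 108 mm high, standing behind the rack to one side. A bystander: leave it. Origin: centre of the underside; z up.
- dishes: Loose stack of four round culture dishes with whitish lids, 88 mm diameter, 58 mm high, standing behind the rack to the other side. A bystander: leave it. Origin: centre of the underside; z up.
Not all that is in view belongs to the job. Leave any green or pink look-alike of the pot alone.

How it is judged:
By the outcome, as a careful person would: the job done as asked, in the order asked, and still so for the second after the job is handed in, with the robot touching nothing.
It also fails if it takes over 131 s, if anything falls off the work surface, if the arm or the gripper's body presses on something with over 40 N, if the wrist force passes 120 N, or if a joint passes its speed limit or range.

## Working session

There is one attempt and no reset: what is moved stays moved. The work goes in short steps, each a Python script; the robot and the scene stay as the last script left them, time stands still between calls to the robot, and variables do not carry over. Pictures are saved under pics/ and viewed, at most 14 in all, crops included, and the job is handed in when it is done.

```bash
ls; mkdir -p pics; cat > h.py <<'E'
import numpy as np, cv2
from bench import bot, effector, solver, status, grab_frame, workorder
def save(f,n): cv2.imwrite('pics/'+n,cv2.cvtColor(f['color'],cv2.COLOR_RGB2BGR))
def foc(f): return f['color'].shape[0]/2/np.tan(np.radians(f['vfov'])/2)
def ray(f,u,v):
    R=np.array(f['R']);d=R.T@np.array([(u-f['cx'])/foc(f),(v-f['cy'])/foc(f),1.]);return -R.T@np.array(f['t']),d
def onplane(f,u,v,z):
    c,d=ray(f,u,v);return c+d*(z-c[2])/d[2]
def cloud(f):
    v,u=np.indices(f['depth'].shape);d=f['depth'].astype(float);F=foc(f)
    P=np.stack([(u-f['cx'])/F*d,(v-f['cy'])/F*d,d],-1)
    return (P-np.array(f['t']))@np.array(f['R'])
E
python3 - <<'E'
from h import *
for n in('scene','top'):
    f=grab_frame(n);save(f,n+'0.png');print(n,f['vfov'],f['cx'],f['cy'],ray(f,256,192))
print(status.read_state())
E
```

```text
pics
scene 50.333752817257064 253.8817829804252 190.6032752623861 (array([1114.6740449 , -308.38094439,  855.79159725]), array([-0.50988548,  0.31051536, -0.80226901]))
top 56.025234171522 250.86261336064365 192.25551254007243 (array([467.57362873,  17.84382048, 991.23403861]), array([ 0.12872807, -0.04441945, -0.99078712]))
{'time_s': 0.1, 'joints': array([-1.27633782e+00,  3.79366324e-01,  1.73474088e+00, -2.06746354e-05,
        1.02851827e+00, -3.33155904e-02]), 'joint_vel': array([-0.00182256, -0.00053432, -0.00249816, -0.00130587,  0.00222942,
       -0.00117195]), 'joint_torque': array([-1.63683296e-05, -7.65041113e+01, -4.35292089e+01,  6.51771273e-02,
        3.98138515e-02, -3.46240233e-05]), 'eef_pos': array([ 225.23203041, -662.39834404,  230.33754443]), 'tcp_rot': array([ 9.86599547e-01,  1.63159639e-01, -7.60131699e-05, -5.10861847e-04]), 'contact_force': array([ 0.00330572, -1.27998932,  0.10287838]), 'ft_torque': array([ 0.00351298,  0.00288591, -0.04234545]), 'gripper_force': 0.0, 'grip_width': 91.16859561544473}
```

View pics/scene0.png

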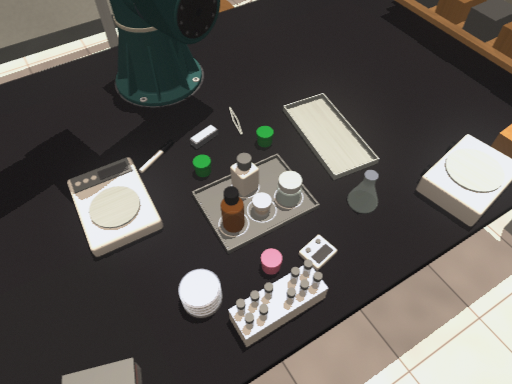

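View pics/top0.png

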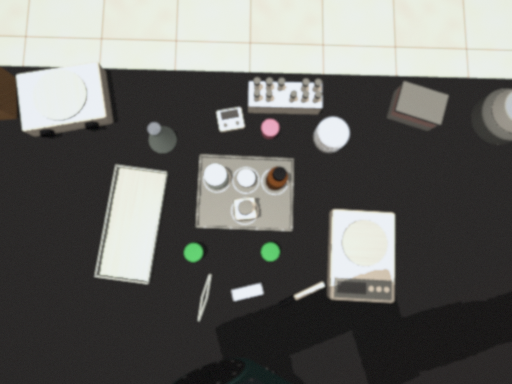

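The scene shows the rack with jar (top px 216,176), amber bottle (277,178), square bottle (245,210) and the white-lidded pot (246,178) between them. The tray is to the left (131,224) and the balance to the right (363,245). The pot candidates are white (246,178), green (194,252) and (270,252), and pink (270,128). Only the white one is on the rack's middle back ring. The white device at (63,95) is a distractor: it is not beside the rack and has knobs instead of a display panel.

```bash
python3 - <<'E'
from h import *
f=grab_frame('top');P=cloud(f);g=f['color']
crop=g[140:240,190:300];cv2.imwrite('pics/crop.png',cv2.cvtColor(cv2.resize(crop,None,fx=5,fy=5,interpolation=cv2.INTER_CUBIC),cv2.COLOR_RGB2BGR))
V,U=np.indices(P.shape[:2])
def box(name,u0,u1,v0,v1,z0,z1):
    m=(U>=u0)&(U<=u1)&(V>=v0)&(V<=v1)&(P[...,2]>z0)&(P[...,2]<z1)&(f['depth']>0)
    Q=P[m]
    if len(Q)<4: print(name,'few',len(Q));return
    c,r=cv2.minEnclosingCircle(Q[:,:2].astype(np.float32));rr=cv2.minAreaRect(Q[:,:2].astype(np.float32))
    print(name,len(Q),'med',Q.mean(0).round(1),'circ',np.round(c,1),round(r,1),'rect',[np.round(x,1) for x in rr])
box('amber',255,300,155,200,115,145)
box('square',225,265,190,225,105,122)
box('jar',200,232,155,195,63,80)
box('pot',232,260,165,192,36,50)
box('pan',335,395,215,270,50,60)
box('flask',140,180,115,160,5,130);box('dishes',305,355,110,160,50,66)
hsv=cv2.cvtColor(g,cv2.COLOR_RGB2HSV)
for n,(u0,u1,v0,v1),z in(('rack',(185,305,145,240),16),('tray',(88,176,155,292),20),('bal',(318,405,200,310),44)):
    m=np.zeros(g.shape[:2],np.uint8);m[v0:v1,u0:u1]=(g[v0:v1,u0:u1].max(-1)>55)*255
    cs,_=cv2.findContours(m,0,2);c=max(cs,key=cv2.contourArea)
    h=np.array([onplane(f,*p[0],z)[:2] for p in cv2.convexHull(c)],np.float32)
    print(n,[np.round(x,2) for x in cv2.minAreaRect(h)])
# pan: bright circle & z check on table/rack floor
print('table z',np.median(P[300:330,130:180,2]),'traytfloor',np.median(P[210:240,120:140,2]))
E
```

```text
amber 163 med [624.9 -74.9 133.5] circ [626.1 -76. ] 16.8 rect [array([625.1, -75.1]), array([31.8, 31.2]), np.float64(1.4)]
square 167 med [543.    6.2 118.3] circ [543.2   6.1] 17.7 rect [array([543.9,   6.3]), array([34.1, 31.6]), np.float64(0.3)]
jar 393 med [629.5  83.6  76.2] circ [630.3  83.9] 28.8 rect [array([629.7,  83.9]), array([56.2, 54.1]), np.float64(1.1)]
pot 231 med [628.2   3.4  47.2] circ [628.5   4. ] 23.7 rect [array([628.3,   4. ]), array([45.7, 46.2]), np.float64(47.5)]
pan 1660 med [ 460.6 -306.2   54.9] circ [ 460.5 -306.8] 60.4 rect [array([ 461. , -306.6]), array([118.7, 118.1]), np.float64(78.6)]
flask 648 med [729.7 229.9  53.3] circ [752.6 235.6] 51.2 rect [array([745.5, 229.2]), array([68.4, 95. ]), np.float64(59.2)]
dishes 815 med [ 753.  -227.5   57.9] circ [ 754.3 -228. ] 44.5 rect [array([ 754.1, -228.2]), array([86.7, 86.9]), np.float64(35.2)]
rack [array([594.09,   3.62]), array([267.84, 209.51]), np.float64(88.51)]
tray [array([506.18, 305.61]), array([151.07, 309.66]), np.float64(83.0)]
bal [array([ 430.81, -292.17]), array([203.65, 240.24]), np.float64(87.36)]
table z -0.7318451478266874 traytfloor 3.4473289245914205
```

View pics/crop.png

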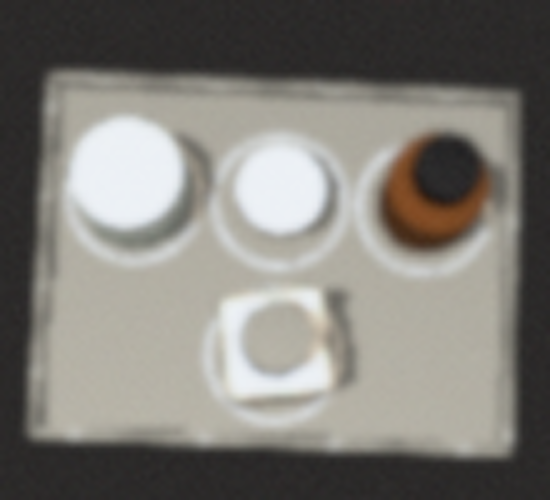

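Heights agree to about 1 mm with what each object should be, and the enlarged crop confirms the pot is the white lid at top px (246,178). I start with the amber bottle.

```bash
cat >> h.py <<'E'
from scipy.spatial.transform import Rotation as Rn
TRAVEL=265
def q(a):
    y=np.array([np.cos(a),np.sin(a),0]);z=np.array([0,0,-1.])
    return Rn.from_matrix(np.stack([np.cross(y,z),y,z],1)).as_quat()
def best(p,a):
    j=[(s,solver.solve_ik(p,q(s))) for s in(a,a+np.pi)];c=np.array(status.read_state()['joints'])
    return q(min([(np.abs(x-c).max(),s) for s,x in j if x is not None])[1])
def st(m):
    s=status.read_state();print(m,'t',round(s['time_s'],1),'p',s['eef_pos'].round(1),'w',round(s['grip_width'],1),'g',round(s['gripper_force'],1),'F',s['contact_force'].round(1))
def pick(x,y,z,a=np.pi/2,zt=TRAVEL,above=None):
    p=[x,y,above or zt];bot.move_to(p,best(p,a));bot.servo_line([x,y,z],v=150)
    effector.gripper_close();st('grip');bot.servo_line([x,y,zt],v=200);st('up')
def place(x,y,z,a=np.pi/2,zt=TRAVEL,zup=None):
    p=[x,y,zt];bot.move_to(p,best(p,a));bot.servo_line([x,y,z+6],v=150)
    hit=bot.servo_line([x,y,z-3],v=20,until_force=3);st('down %s'%hit)
    effector.ungrasp();bot.servo_line([x,y,zup or zt],v=200);st('out')
C=np.array([506.2,305.6]);ax=np.array([np.cos(np.radians(-7)),np.sin(np.radians(-7))])
def slot(k): return C+95*k*ax
TA=np.radians(83)
E
python3 - <<'E'
from h import *
pick(625.4,-75.4,122)
place(*slot(1),121,TA)
E
```

```text
grip t 4.7 p [625.4 -75.5 122. ] w 33.3 g 30.0 F [-0.7 -1.4  0.5]
up t 5.6 p [624.6 -75.2 263.6] w 33.6 g 30.0 F [ 0.2  0.1 -4.7]
down True t 8.4 p [600.9 294.1 120.8] w 33.6 g 30.0 F [-0.  -1.1  4.2]
out t 10.2 p [599.9 293.8 263.7] w 91.0 g 0.0 F [-0.1  0.1 -0.2]
```

```bash
python3 - <<'E'
from h import *
pick(543.5,6.2,106)
place(*slot(0),105,TA)
pick(629.8,83.9,71.5)
place(*slot(-1),70.5,TA)
p=[470,0,420];bot.move_to(p,best(p,np.pi/2))
f=grab_frame('top');save(f,'top1.png')
f=grab_frame('wrist');save(f,'wrist1.png');print(ray(f,256,192))
E
```

```text
grip t 13.5 p [543.5   6.2 106. ] w 35.4 g 30.0 F [0.8 0.6 0.2]
up t 14.4 p [542.8   6.2 263.8] w 35.4 g 30.0 F [-0.9  0.6 -2.5]
down True t 17.1 p [506.5 305.8 104.7] w 35.5 g 30.0 F [ 1.  -0.1  4.3]
out t 19.0 p [505.7 305.3 263.9] w 91.1 g 0.0 F [0. 0. 0.]
grip t 22.1 p [629.9  83.9  71.6] w 57.1 g 30.0 F [-1.  -1.2  1.5]
up t 23.2 p [629.1  83.8 263.6] w 57.1 g 30.0 F [ 0.8  0.2 -2.4]
down True t 26.2 p [412.2 317.4  70.3] w 57.5 g 30.0 F [0.3 0.6 3.2]
out t 28.0 p [411.4 316.8 263.9] w 91.4 g 0.0 F [-0.6 -0.6 -0.3]
(array([5.40880468e+02, 2.27195843e-01, 5.72494435e+02]), array([-0.26406685,  0.00644911, -0.96455223]))
```

View pics/top1.png

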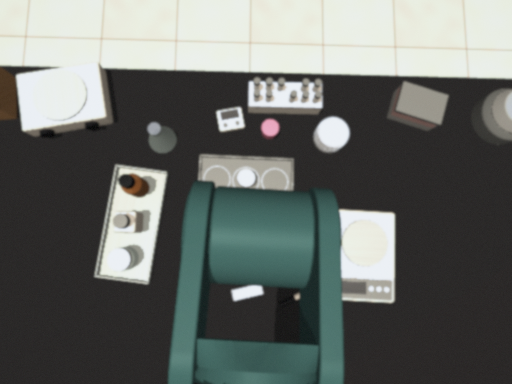

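View pics/wrist1.png

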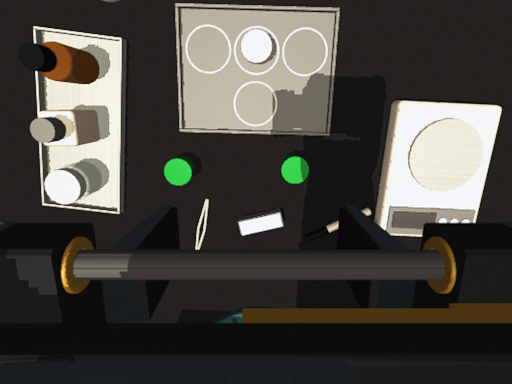

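Both views show the three objects upright in the tray, in wrist view at (50,60), (55,128) and (70,185). The pot is alone at (257,45) with three empty rings around it. I move the pot, then measure the rings and the pan.

```bash
python3 - <<'E'
from h import *
f=grab_frame('wrist');g=f['color']
m=np.zeros(g.shape[:2],np.uint8)
P=cloud(f);Q=P[(P[...,2]>50)&(P[...,2]<60)&(P[...,1]<-220)&(P[...,1]>-390)&(P[...,0]>385)]
c,r=cv2.minEnclosingCircle(Q[:,:2].astype(np.float32));print('pan wrist',np.round(c,1),round(r,1))
S=P[15:75,225:300].reshape(-1,3);S=S[(S[:,2]>38)&(S[:,2]<52)];c,r=cv2.minEnclosingCircle(S[:,:2].astype(np.float32));print('pot',np.round(c,1),round(r,1),S[:,2].mean())
pick(628.3,3.8,41)
place(460.8,-306.5,41+50,np.pi/2)
p=[520,-60,420];bot.move_to(p,best(p,np.pi/2))
f=grab_frame('wrist');save(f,'wrist2.png')
p=[300,-600,300];bot.move_to(p,best(p,0.4))
f=grab_frame('top');save(f,'top2.png')
E
```

```text
pan wrist [ 461.9 -306.4] 60.4
pot [629.    4.3] 24.0 47.32535965949615
grip t 32.8 p [628.3   3.8  41. ] w 46.7 g 30.0 F [-1.1 -0.3  1. ]
up t 34.1 p [627.7   3.8 263.8] w 46.7 g 30.0 F [ 0.4  0.  -0. ]
down True t 37.0 p [ 461.1 -306.7   90.7] w 47.5 g 30.0 F [ 0.2 -0.7  4. ]
out t 38.9 p [ 460.3 -306.1  263.9] w 91.2 g 0.0 F [-0.5  0.4 -0.8]
```

View pics/wrist2.png

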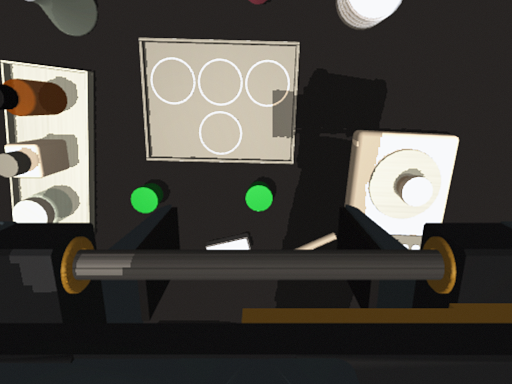

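View pics/top2.png

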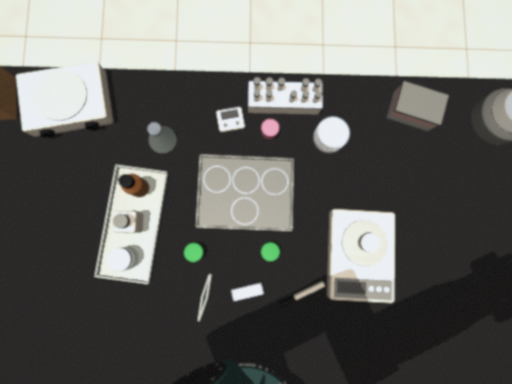

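The pot stands on the pan at wrist px (416,190), and all four rings are free at top px (217,179), (246,180), (275,181) and (245,211). Next I measure the rings, the pot on the pan and the tray objects.

```bash
cat > meas.py <<'E'
from h import *
def rings(f,seed):
    g=cv2.cvtColor(f['color'],cv2.COLOR_RGB2GRAY);out=[]
    k=foc(f)
    for s in seed:
        R=np.array(f['R']);E=[]
        # brightest point along rays from the seed, radius 30..44 mm on the floor plane
        for th in np.linspace(0,2*np.pi,72,endpoint=False):
            rr=np.arange(31,44,.25);X=np.stack([s[0]+rr*np.cos(th),s[1]+rr*np.sin(th),0*rr+5],1)@R.T+f['t']
            mx=(X[:,0]/X[:,2]*k+f['cx']).astype(np.float32)[None];my=(X[:,1]/X[:,2]*k+f['cy']).astype(np.float32)[None]
            I=cv2.remap(g,mx,my,cv2.INTER_LINEAR)[0].astype(float)
            w=np.clip(I-np.median(I)-4,0,None)
            if I.max()-np.median(I)>12: r=(w*rr).sum()/w.sum();E.append([s[0]+r*np.cos(th),s[1]+r*np.sin(th)])
        E=np.array(E)
        for _ in range(3):
            A=np.c_[2*E,np.ones(len(E))];x=np.linalg.lstsq(A,(E**2).sum(1),rcond=None)[0];rad=np.sqrt(x[2]+x[0]**2+x[1]**2)
            E=E[np.abs(np.hypot(*(E-x[:2]).T)-rad)<1.5]
        out.append((x[:2].round(1),round(rad,1),len(E)))
    return out
def circ(f,n,c,z0,z1,r):
    P=cloud(f);Q=P[(P[...,2]>z0)&(P[...,2]<z1)&(np.hypot(P[...,0]-c[0],P[...,1]-c[1])<r)&(f['depth']>0)]
    if len(Q)<5:print(n,'none');return
    e,rr=cv2.minEnclosingCircle(Q[:,:2].astype(np.float32));print(n,np.round(e,1),round(rr,1),'mean',Q.mean(0).round(1))
SEED=[(630,83.5),(628.5,3.6),(626,-76.5),(543.5,5.5)]
E
python3 - <<'E'
from meas import *
f=grab_frame('top');print(rings(f,SEED))
circ(f,'pan',(461,-306),50,62,75);circ(f,'pot',(461,-306),88,105,60)
circ(f,'amber',slot(1),115,145,40);circ(f,'square',slot(0),105,122,40);circ(f,'jar',slot(-1),63,80,45)
p=[500,0,400];bot.move_to(p,best(p,np.pi/2));f=grab_frame('wrist');print(rings(f,SEED));st('')
circ(f,'pan',(461,-306),50,62,75);circ(f,'pot',(461,-306),88,105,60)
E
```

```text
[(array([631.2,  83. ]), np.float64(36.1), 15), (array([629.1,   3. ]), np.float64(36.1), 11), (array([627.2, -77. ]), np.float64(36.0), 13), (array([544.1,   5.2]), np.float64(35.9), 16)]
pan [ 461.6 -307.1] 60.6 mean [ 460.7 -303.1   54.9]
pot [ 461.4 -306. ] 24.1 mean [ 461.  -304.9   97.2]
amber [602.1 292.9] 17.0 mean [601.2 291.3 131.9]
square [506.9 305.4] 18.0 mean [506.5 304.  116.5]
jar [413.2 316.8] 28.9 mean [413.6 315.2  74.8]
[(array([630.5,  83.6]), np.float64(36.1), 69), (array([628.5,   3.7]), np.float64(36.2), 68), (array([626.5, -76.2]), np.float64(36.2), 70), (array([543.5,   5.9]), np.float64(36.1), 71)]
 t 44.6 p [ 5.001e+02 -5.000e-01  3.998e+02] w 91.3 g 0.0 F [ 0.2 -1.2  0.3]
pan [ 461.4 -306.6] 60.8 mean [ 466.4 -298.5   54.4]
pot [ 462.2 -305.6] 24.1 mean [ 463.4 -303.6   96.7]
```

```bash
python3 - <<'E'
from meas import *
pick(*(slot(1)+[.6,-.4]),121,TA); place(626.8,-76.6,122)
pick(*(slot(0)+[.4,0]),105,TA); place(543.8,5.6,106)
pick(*(slot(-1)+[.4,0]),70.5,TA); place(630.8,83.4,71.5)
p=[300,-600,300];bot.move_to(p,best(p,0.4))
f=grab_frame('top');save(f,'top3.png');save(grab_frame('scene'),'scene3.png')
circ(f,'amber',(626,-76),115,145,40);circ(f,'square',(543,5),105,125,40);circ(f,'jar',(630,83),63,80,45)
circ(f,'pot',(461,-306),88,105,60);circ(f,'dishes',(754,-228),50,66,70);st('')
E
```

```text
grip t 47.9 p [601.1 293.6 121. ] w 33.1 g 30.0 F [-0.2  0.6 -1. ]
up t 48.8 p [600.4 293.3 263.5] w 33.6 g 30.0 F [-0.7 -0.2 -3.5]
down True t 51.6 p [627.2 -76.6 121.7] w 33.6 g 30.0 F [-0.3  0.4  5.2]
out t 53.5 p [626.2 -76.5 263.7] w 91.1 g 0.0 F [ 0.4 -0.4 -0.4]
grip t 57.1 p [506.6 305.6 105. ] w 35.4 g 30.0 F [ 0.3  0.3 -0.2]
up t 58.0 p [506.  305.3 263.8] w 35.0 g 30.0 F [-0.3 -0.  -2.3]
down True t 60.7 p [544.2   5.6 105.7] w 35.3 g 30.0 F [0.2 0.8 3.9]
out t 62.6 p [543.2   5.6 263.8] w 91.4 g 0.0 F [-0.2  0.2 -1.4]
grip t 66.0 p [412.4 317.2  70.6] w 57.6 g 30.0 F [-0.8 -0.7  2.2]
up t 67.1 p [411.8 316.8 263.9] w 57.3 g 30.0 F [-0.5  0.  -2.4]
down True t 70.1 p [631.1  83.5  71.4] w 57.4 g 30.0 F [0.4 1.2 3.5]
out t 71.9 p [630.2  83.3 263.8] w 91.3 g 0.0 F [ 0.8  0.3 -0.9]
amber [627.9 -76.2] 16.8 mean [626.6 -75.7 133.1]
square [544.1   5.3] 17.6 mean [544.    5.7 118.4]
jar [631.7  83.6] 28.9 mean [630.6  83.2  76.1]
pot [ 461.2 -306.5] 24.4 mean [ 461.  -305.1   97.4]
dishes [ 754.5 -228.1] 44.5 mean [ 753.  -227.7   57.8]
 t 74.7 p [ 300.6 -599.7  300. ] w 90.8 g 0.0 F [0.1 0.5 0.5]
```

View pics/scene3.png

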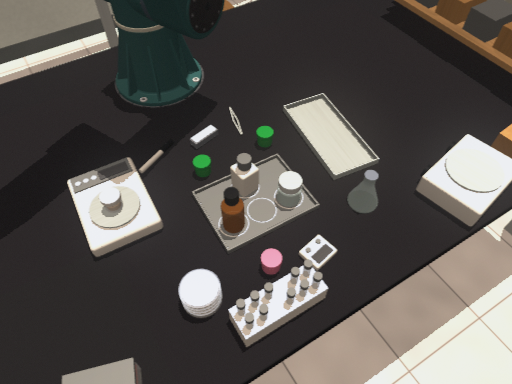

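View pics/top3.png

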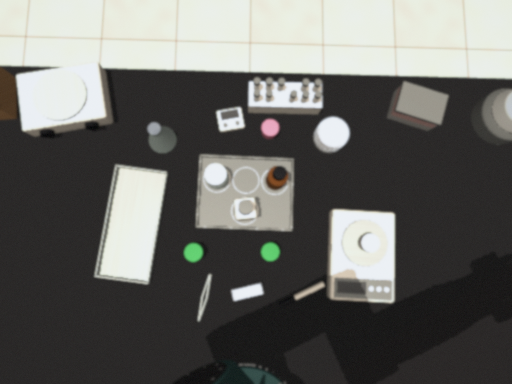

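The two bottles and the jar are back on their own rings, at top px (277,178), (245,210) and (216,176). The pot is centred on the pan at (370,242), the tray is empty and the bystanders have not moved.

```bash
python3 -c "
from bench import workorder
print(workorder.hand_in())"
```

```text
the job is handed in; nothing more can be done
None
```

The job is done and handed in after about 75 s: the pot stands within about 1 mm of the pan's centre, both bottles and the jar are back on their original rings within about 1 mm, everything is upright, and the flask and dishes were left alone.

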